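# Put out the middle tray of the stack

### The job

The soaps go on display: take the middle tray out of the stack of three green trays and set it, centred and in line with it, on the empty wooden riser. Lift the upper tray off first (the grey felt mat is free for it) and at the end stack it back squarely on the lower tray, which stays where it is. Set the trays down gently, do not let them fall; keep the soaps and tins in their trays and leave the other goods alone.

Things in the scene. Friction and masses are not known exactly. Their poses are not given: they have to be found in the camera images.
- upper_centre (a point): Loose green wooden tray, 170 (x) x 130 (y) x 50 high, walls 7, floor 6, 0.2-0.37 kg. Top one of the stack; holds two tins. All three trays alike: a divider 10 thick, rim-high, runs along x through the middle, with a 53 wide compartment either side: grip it at its middle, closing along y. Point: tray centre, 25 above the underside, 25 below rim and divider top; z up.
- middle_centre (a point): Loose green wooden tray, 170 (x) x 130 (y) x 50 high, walls 7, floor 6, 0.2-0.37 kg. Middle one of the stack; holds two soaps, which lie below its rim. Divider and point as for the upper tray. Trays rest flat on the rim and divider of the one below, with no interlock: 50 mm higher per tray.
- lower_centre (a point): Loose green wooden tray, 170 (x) x 130 (y) x 50 high, walls 7, floor 6, 0.2-0.37 kg. Bottom one of the stack, empty, standing on the table. Divider and point as for the upper tray.
- riser_top (a point): Fixed low display riser of bare pallet boards, 210 (its x) x 170 (its y), 60 high, empty. Point: centre of its flat top; x along its long side, z up.
- mat_top (a point): Fixed grey felt mat 200 (its x) x 160 (its y) x 3 thick on the table, empty: room to set a tray aside. Point: centre of its top.
- soap_a_centre (a point): Loose pale soap bar 40 x 34 x 22 high, one of two lying in opposite compartments of the middle tray, about 50 mm along x from its middle. Point: its centre.
- soap_b_centre (a point): Loose pale soap bar 40 x 34 x 22 high, one of two lying in opposite compartments of the middle tray, about 50 mm along x from its middle. Point: its centre.
- tin_a_centre (a point): Loose round metal candle tin, 42-43 across, 24 high, one of two standing in opposite compartments of the upper tray, about 50 mm along x from its middle. Point: its centre.
- tin_b_centre (a point): Loose round metal candle tin, 42-43 across, 24 high, one of two standing in opposite compartments of the upper tray, about 50 mm along x from its middle. Point: its centre.
- bowl: Bystander to leave alone: brass bowl, 90 across, 45 high, loose. Origin: centre of its underside.
- figure: Bystander to leave alone: small terracotta figure, 64 across, 100 high, loose. Origin: centre of its underside.
- oil: Bystander to leave alone: amber oil bottle, 40 across, 85 high, loose. Origin: centre of its underside.
- deck: Bystander to leave alone: boxed card deck, 65 x 95 x 30 high, loose. Origin: centre of its underside.
- candle: Bystander to leave alone: candle in a glass jar, 70 across, 85 high, loose. Origin: centre of its underside.
- dish: Bystander to leave alone: white dish, 110 across, 22 high, loose. Origin: centre of its underside.
Not all that is in view belongs to the job. Leave any pink look-alike of the part that bears tin_b_centre alone.

How it is judged:
By the outcome, as a careful person would: the job done as asked, in the order asked, and still so for the second after the job is handed in, with the robot touching nothing.
It also fails if it takes over 72 s, if anything falls off the work surface, if the arm or the gripper's body presses on something with over 40 N, if the wrist force passes 120 N, or if a joint passes its speed limit or range.

### The arm

A 6-joint arm with a two-finger parallel gripper is mounted at the origin on the work surface. World frame = base frame: x ahead of the robot, y to its left, z up, the work surface at z = 0. Lengths are in m, angles in rad, forces in N, time in s.
With the tool pointing down it reaches from about 0.375 to 0.975 m from the base axis. Payload 3.8 kg.
Tool frame: the origin (TCP) lies midway between the tips of the shut fingers; the grasp point (between the pads) lies 19 mm behind it; z points along the fingers, y is the line along which they close (so a half turn about z gives the same grasp; the last joint's range is limited). The gripper opens to 85 mm and grips with 20 to 120 N. Pads are 22 mm wide; open, the fingers measure 114 mm over their backs; the gripper's body (76 mm by 85 mm) begins 54 mm behind the grasp point. The pads swing forward as they close: fully open they stand 13 mm farther back than shut.
Start: joints at [1.095, 0.264, 1.604, -0, 1.274, -0.037], TCP at [0.287, 0.611, 0.231] pointing down, gripper open.
Joint ranges: [-2.63, 2.63], [-0.94, 2.18], [0.31, 2.57], [-1.31, 4.45], [0, 2.66], [-2.55, 2.55]. Speed limits (rad/s): [2.57, 2.57, 3.14, 3.14, 3.14, 3.14].

### API

Orientations are given as a rotation vector (axis times angle).
In Python, from workcell import bot gives the robot as it stands.
- The arm moves only by the tool servo_tool, never from a script. Its argument "series" is a list of rows, each a list of 7 numbers: the shift along the world's x, y, z in units of 0.15 m (1.0 is 0.15 m), then the turn, a rotation vector about the world's x, y, z in units of 180 degrees (1.0 is 180 degrees), then the closure, from 0 (fully open) to 1 (shut). A call has 1 to 20 rows; each row is the pose to reach, as a shift and turn from the pose commanded when the call began, turning the shorter way round; what a row does not reach only later rows make up. A row lasts 1/10 s, in which the tool goes at most 50 mm and 8.59 degrees, less where a joint would pass 70% of its speed; a pose out of reach is approached as far as the arm can. A call with a number of a shift or a turn outside -1 to 1 is refused whole. A call with a gripper value outside its range is refused whole. The fingers move at their own pace and stop on an object; "newtons" is the grip in N (left out, the last holds). Time passes only in rows, so rows that repeat a pose let the fingers close. It gives the time, the measured TCP pose, the force, the opening and the grip force at its end, in the units of the state.
- bot.read_state(): the state, without advancing time (a new reading comes with each control period).
- bot.read_camera(name): name is "scene" or "top" or "wrist"; returns the picture (400x640x3 uint8, red, green, blue); there is no depth.
- bot.camera_info(name): a dict with "vertical_fov" (degrees; the focal length in pixels is half the picture's height over the tangent of half this angle, whatever the lens; pixels are square), "cx", "cy" (the principal point, pixels), "dist" ([k1, k2, p1, p2, k3] as OpenCV has them; the pictures are not rectified), "R" (3x3) and "t" (3): a world point X has camera coordinates R X + t. Camera axes: x right, y down, z forward; pixel columns grow to the right and rows downward; lengths in m; the calibration is good to about 2 mm. A picture is of the moment at which its call begins: read the wrist's pose just before it. camera_info takes no time and is no camera call; for the wrist camera it gives the pose at the moment of the call.
- bot.finish_job(): hands the job in; it is judged then, once.
Trained networks look in the newest picture that a camera, given by its name, has taken for a name from the list of things; names that differ only in an ending like _2 or _b are one class to them, and where a whole thing is asked for, a point or a joint stands for the part that bears it (a point fixed in the world has none). Each returns a list of dicts, best first, with "score" (0 to 1); they miss things now and then, are a little off and sometimes report something else, mostly with a low value. They report only what shows in the picture. A call takes as long as a camera call. They do not tell look-alikes from the thing itself.
- bot.recognise(target, camera): "box" ([left, top, right, bottom] as shares, 0 to 1, of the picture: columns of its width, rows of its height, round what is visible of it).
- bot.trace(target, camera): "mask" (400x640 bool, what is visible of it) and "box" ([left, top, right, bottom] as shares, 0 to 1, of the picture: columns of its width, rows of its height, round what is visible of it).
- bot.mark_of(target, camera): "at" ([row, column] as shares, 0 to 1, of the picture: columns of its width, rows of its height: a listed point, or the origin of a listed thing).
The state is a dict: "time": time; "q": joint angles; "joint_vel": joint speeds; "joint_torque": joint torques, N m; "tool_pos": TCP position; "tcp_rot": TCP orientation; "wrist_force": force on the tool from outside, world axes, zero at the start; "torque": the same for the moment, N m; "width": opening from 0.0 (shut) to 1.0 (fully open); "grip_force": force on a finger pad.
Only numpy, scipy, OpenCV 4.12 (cv2) and the standard library are available. Lean on these libraries where they do the work, as an engineer would, in place of code of your own. Each camera call takes 0.05 s, during which the arm holds its last target. There are 200 camera calls.

## Working session

There is one attempt and no reset: what is moved stays moved. The work goes in short steps, Python scripts to look and compute and a tool call to move; the robot and the scene stay as the last step left them, time stands still between calls to the robot, and variables do not carry over. Pictures are saved under pics/ and viewed, at most 10 in all, crops included, and the job is handed in when it is done.

Besides the shell and the picture viewer there is one more tool, called after "Request:" as name([rows], argument=value, ...), one row to a line, values as JSON. servo_tool: Moves the arm, as the interface text tells. Shifts and turns lie within -1 to 1; 1 stands for 0.15 m of shift or 180 degrees of turn. Its arguments: {"type":"object","properties":{"series":{"type":"array","items":{"type":"array","items":{"type":"number"}}},"newtons":{"type":"number"}},"required":["series"]}

```bash
mkdir -p pics; ls
cat > h.py <<'E'
import numpy as np, cv2
from workcell import bot
def cam(n):
    i=bot.camera_info(n); f=200/np.tan(np.radians(i["vertical_fov"])/2)
    K=np.array([[f,0,i["cx"]],[0,f,i["cy"]],[0,0,1.]]); return K,np.array(i["dist"],float),np.array(i["R"]),np.array(i["t"])
def ray(c,uv,z):
    K,d,R,t=c; p=cv2.undistortPoints(np.array(uv,float).reshape(-1,1,2),K,d).reshape(-1,2)
    D=np.c_[p,np.ones(len(p))]@R; o=-R.T@t
    return o+D*((z-o[2])/D[:,2])[:,None]
def proj(c,X):
    K,d,R,t=c; return cv2.projectPoints(np.array(X,float).reshape(-1,3),cv2.Rodrigues(R)[0],t,K,d)[0].reshape(-1,2)
def save(n,im): cv2.imwrite("pics/"+n+".png",im[...,::-1])
E
python3 - <<'E'
from h import *
for n in("top","scene"):
    im=bot.read_camera(n); save(n+"0",im); c=cam(n); print(n,-c[2].T@c[3])
    for t,z in(("upper_centre",.125),("middle_centre",.075),("lower_centre",.025),("riser_top",.06),("mat_top",.003),("tin_b_centre",.12)):
        for m in bot.mark_of(t,n)[:3]:
            uv=[m["at"][1]*640,m["at"][0]*400]; print(n,t,round(m["score"],2),np.round(uv),ray(c,uv,z)[0].round(3))
print(bot.read_state())
E
```

```text
pics
top [ 0.22459162 -0.00350686  1.50979992]
top upper_centre 0.59 [405. 215.] [ 0.464 -0.32   0.125]
top lower_centre 0.59 [398. 219.] [ 0.467 -0.314  0.025]
top riser_top 0.91 [315. 191.] [0.583 0.009 0.06 ]
top mat_top 0.58 [244. 219.] [0.49  0.299 0.003]
top tin_b_centre 0.68 [367. 250.] [ 0.341 -0.172  0.12 ]
top tin_b_centre 0.67 [399. 221.] [ 0.441 -0.298  0.12 ]
scene [ 1.15222585 -0.31870278  1.1145452 ]
scene upper_centre 0.64 [212. 210.] [ 0.468 -0.317  0.125]
scene riser_top 0.9 [334. 208.] [0.595 0.024 0.06 ]
scene mat_top 0.64 [387. 160.] [0.477 0.309 0.003]
scene tin_b_centre 0.65 [217. 193.] [ 0.413 -0.285  0.12 ]
scene tin_b_centre 0.56 [243. 185.] [ 0.422 -0.203  0.12 ]
{'time': 0.7, 'q': array([ 1.09509707e+00,  2.63835696e-01,  1.60397857e+00, -1.01418137e-05,
        1.27372869e+00, -3.69337294e-02]), 'joint_vel': array([ 1.55694575e-03,  5.19612454e-04, -1.04130069e-04,  7.42448344e-04,
        8.85460119e-04, -9.52580392e-05]), 'joint_torque': array([-1.04709138e-04, -5.14826310e+01, -3.67607188e+01,  1.17442905e-04,
        1.40415527e-04,  3.99257647e-05]), 'tool_pos': array([0.28677902, 0.61104733, 0.23133469]), 'tcp_rot': array([6.83686755e-01, 3.06627440e+00, 7.16529055e-05]), 'wrist_force': array([-0.91363386, -0.33052716,  0.70292951]), 'torque': array([-0.00599378, -0.02453748,  0.0090696 ]), 'grip_force': 0.0, 'width': 1.0021426369782678}
```

Run:
```python
import cv2
a=cv2.imread("pics/top0.png")[120:300,200:480]; cv2.imwrite("pics/top0c.png",cv2.resize(a,None,fx=2.85,fy=2.85,interpolation=2))
a=cv2.imread("pics/scene0.png"); cv2.imwrite("pics/scene0c.png",cv2.resize(a[110:310,130:450],None,fx=2.5,fy=2.5,interpolation=2))
```

```text
(no output)
```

View pics/top0c.png

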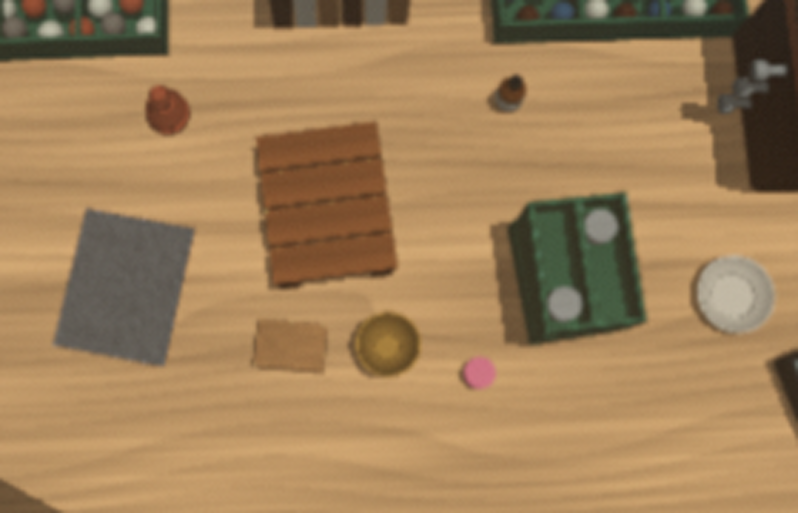

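View pics/scene0c.png

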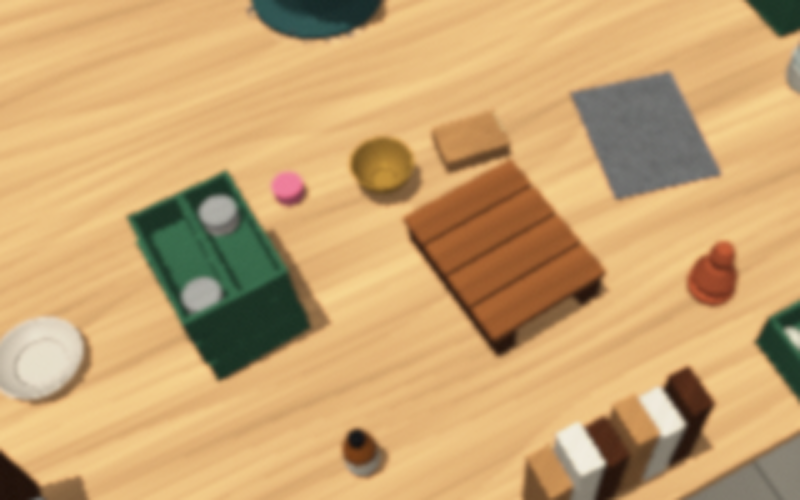

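The top view shows the three-tray stack at about (405,215) px in the full picture, long side roughly along world x. Two silver tins stand in it, at about crop (600,226) and (566,303). The pink look-alike tin lies on the table at crop (480,373), so it gets left alone. The riser is at crop (325,205) and the mat at crop (124,287). The scene view agrees.

Next I'll get coarse poses and the wrist-camera geometry.

Run:
```python
from h import *
c=cam("top"); 
for n,z,P in(("stack",.15,[(527,205),(627,193),(645,322),(537,342)]),("riser",.06,[(255,137),(377,123),(396,270),(272,285)]),("mat",.003,[(87,209),(193,230),(163,365),(55,344)])):
    X=ray(c,np.array(P)/2.85+[200,120],z)[:,:2]; r=cv2.minAreaRect((X*1000).astype(np.float32)); 
    d=(X[0]+X[1]-X[2]-X[3]); print(n,X.mean(0).round(3),np.round(r[1]),"yaw",np.degrees(np.arctan2(d[1],d[0])).round(1))
for n,z in(("bowl",0),("figure",0),("oil",0),("deck",0),("dish",0),("candle",0)):
    for m in bot.mark_of(n,"top")[:1]: print(n,m["score"],ray(c,[m["at"][1]*640,m["at"][0]*400],z)[0].round(3))
s=bot.read_state();w=cam("wrist");R=cv2.Rodrigues(s["tcp_rot"])[0]; C=-w[2].T@w[3]
print("cam in tool",R.T@(C-s["tool_pos"]), (w[2]@R).round(3), "f",w[0][0,0],c[0][0,0]); print(R.round(3))
```

```text
stack [ 0.467 -0.315] [182. 139.] yaw 1.4
riser [0.581 0.013] [210. 171.] yaw 5.1
mat [0.484 0.299] [156. 196.] yaw -12.4
bowl 0.84 [ 0.4  -0.07  0.  ]
figure 0.45 [0.737 0.251 0.   ]
oil 0.53 [ 0.732 -0.253  0.   ]
deck 0.62 [0.397 0.077 0.   ]
dish 0.86 [ 0.439 -0.552  0.   ]
candle 0.91 [0.506 0.572 0.   ]
cam in tool [ 7.85928569e-02 -2.95296928e-06 -1.43188986e-01] [[ 0.001  1.    -0.   ]
 [-0.952  0.001 -0.306]
 [-0.306  0.     0.952]] f 286.86543601507833 382.3629882421371
[[-0.905  0.425  0.   ]
 [ 0.425  0.905  0.   ]
 [-0.     0.    -1.   ]]
```

Request:
servo_tool([
  [0.667, -1, 0.2, 0, 0, 0.167, 0],
  [0.667, -1, 0.2, 0, 0, 0.167, 0],
  [0.667, -1, 0.2, 0, 0, 0.167, 0],
  [0.667, -1, 0.2, 0, 0, 0.167, 0],
  [0.667, -1, 0.2, 0, 0, 0.167, 0],
])

```text
time: 1.5
tool_pos: [0.3895, 0.4582, 0.2628]
tcp_rot: [-0.13, 3.136, 0.0]
wrist_force: [0.2, 0.9, 0.2]
width: 0.997
grip_force: 0.0
```

Request:
servo_tool([
  [0.667, -1, 0.2, 0, 0, 0, 0],
  [0.667, -1, 0.2, 0, 0, 0, 0],
  [0.667, -1, 0.2, 0, 0, 0, 0],
  [0.667, -1, 0.2, 0, 0, 0, 0],
  [0.667, -1, 0.2, 0, 0, 0, 0],
  [0.667, -1, 0.2, 0, 0, 0, 0],
])

```text
time: 2.1
tool_pos: [0.487, 0.3112, 0.2913]
tcp_rot: [0.132, -3.139, -0.001]
wrist_force: [-0.3, -0.4, 0.0]
width: 1.001
grip_force: 0.0
```

```bash
cat >> h.py <<'E'
def fitrect(c,mask,z):
    k=max(cv2.findContours(mask.astype(np.uint8),0,cv2.CHAIN_APPROX_NONE)[0],key=cv2.contourArea).reshape(-1,2)
    X=ray(c,k,z)[:,:2]; r=cv2.minAreaRect((X*1000).astype(np.float32)); b=cv2.boxPoints(r)/1000
    e=max(b[1]-b[0],b[2]-b[1],key=np.linalg.norm); e=e*np.sign(e[0])
    m=cv2.moments((X*1000).astype(np.float32)); cen=np.array([m["m10"],m["m01"]])/m["m00"]
    return np.round(cen,1),np.round(r[0],1),np.round(r[1]),np.degrees(np.arctan2(e[1],e[0])).round(1)
E
python3 - <<'E'
from h import *
c=cam("wrist"); im=bot.read_camera("wrist"); save("w_mat",im)
for m in bot.trace("mat_top","wrist")[:2]: print(m["score"],m["box"],fitrect(c,m["mask"],.003))
for m in bot.mark_of("mat_top","wrist")[:2]: print(m["score"],ray(c,[m["at"][1]*640,m["at"][0]*400],.003)[0])
g=cv2.cvtColor(im,cv2.COLOR_RGB2HSV); k=((g[...,1]<50)&(g[...,2]<140)).astype(np.uint8)
k=cv2.morphologyEx(k,cv2.MORPH_OPEN,np.ones((5,5))); print(fitrect(c,k,.003))
print(bot.read_state()["time"])
E
```

```text
0.78 [0.3881, 0.1935, 0.5983, 0.581] (array([486.1, 302.5]), array([485.9, 303.2]), array([161., 201.]), np.float32(-12.7))
0.62 [0.48687168 0.30267876 0.003     ]
(array([486. , 302.1]), array([486.1, 302.2]), array([159., 199.]), np.float32(-12.7))
2.25
```

View pics/w_mat.png

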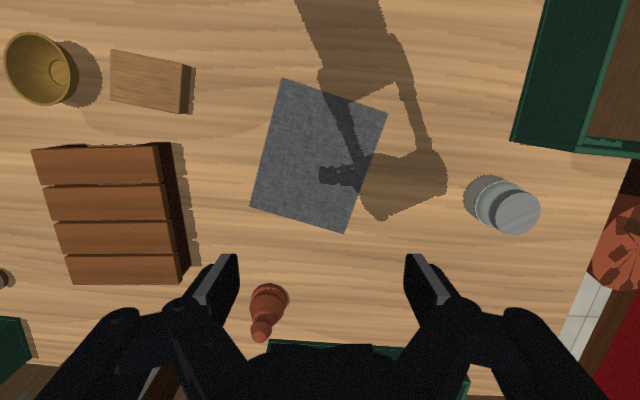

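Request:
servo_tool([
  [0.333, -1, 0.1, 0, 0, 0, 0],
  [0.333, -1, 0.1, 0, 0, 0, 0],
  [0.333, -1, 0.1, 0, 0, 0, 0],
  [0.333, -1, 0.1, 0, 0, 0, 0],
])

```text
time: 2.65
tool_pos: [0.5378, 0.1583, 0.3067]
tcp_rot: [-0.131, 3.138, -0.003]
wrist_force: [-0.6, 0.1, 0.2]
width: 1.001
grip_force: 0.0
```

Request:
servo_tool([
  [0.333, -1, 0.1, 0, 0, 0, 0],
  [0.333, -1, 0.1, 0, 0, 0, 0],
  [0.333, -1, 0.1, 0, 0, 0, 0],
  [0.333, -1, 0.1, 0, 0, 0, 0],
  [0.333, -1, 0.1, 0, 0, 0, 0],
  [0.333, -1, 0.1, 0, 0, 0, 0],
])

```text
time: 3.25
tool_pos: [0.5864, 0.0129, 0.3207]
tcp_rot: [0.137, -3.138, -0.002]
wrist_force: [0.7, -0.3, 0.5]
width: 1.0
grip_force: 0.0
```

The wrist view shows the mat at px (318,155) and the riser at (110,215). Mat pose: (0.486, 0.302), yaw -12.7°. Next is the riser, which the wrist is now above.

Run:
```python
from h import *
c=cam("wrist"); im=bot.read_camera("wrist"); save("w_riser",im)
for m in bot.trace("riser_top","wrist")[:2]: print(m["score"],m["box"],fitrect(c,m["mask"],.06))
for m in bot.mark_of("riser_top","wrist")[:2]: print(m["score"],ray(c,[m["at"][1]*640,m["at"][0]*400],.06)[0])
```

```text
0.8 [0.58554242 0.0137482  0.06      ]
```

View pics/w_riser.png

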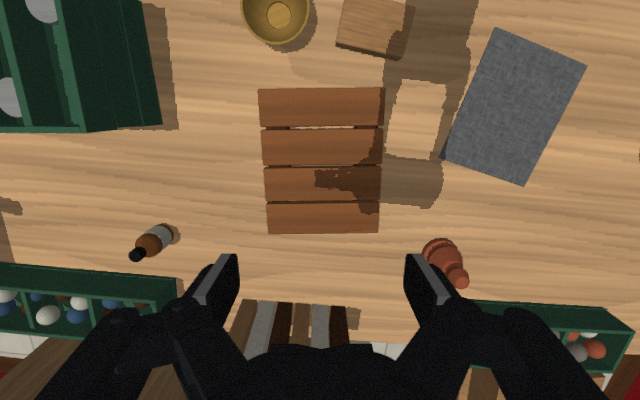

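Request:
servo_tool([
  [-0.4, -1, 0.35, 0, 0, 0, 0],
  [-0.4, -1, 0.35, 0, 0, 0, 0],
  [-0.4, -1, 0.35, 0, 0, 0, 0],
  [-0.4, -1, 0.35, 0, 0, 0, 0],
])

```text
time: 3.8
tool_pos: [0.526, -0.1407, 0.3759]
tcp_rot: [-0.134, 3.136, -0.004]
wrist_force: [-0.8, 0.6, 0.3]
width: 1.0
grip_force: 0.0
```

Request:
servo_tool([
  [-0.4, -1, 0.35, 0, 0, 0, 0],
  [-0.4, -1, 0.35, 0, 0, 0, 0],
  [-0.4, -1, 0.35, 0, 0, 0, 0],
  [-0.4, -1, 0.35, 0, 0, 0, 0],
  [-0.4, -1, 0.35, 0, 0, 0, 0],
  [-0.4, -1, 0.35, 0, 0, 0, 0],
])

```text
time: 4.4
tool_pos: [0.4671, -0.288, 0.4262]
tcp_rot: [-0.135, 3.138, 0.001]
wrist_force: [0.1, -0.2, -0.2]
width: 0.997
grip_force: 0.0
```

The riser's corners in the wrist view are near (258,90), (384,87), (379,233) and (268,234). I'll fit its outline from these, then measure the stack.

```bash
cat >> h.py <<'E'
def rectfit(c,uv,z,L,W):
    # best rigid fit of LxW rect to four ray points given order: (-,+?) any cyclic; returns centre, yaw, rms
    X=ray(c,uv,z)[:,:2]; cen=X.mean(0); best=None
    for s in range(4):
        for P in([[1,1],[1,-1],[-1,-1],[-1,1]],):
            T=np.roll(np.array(P)*[L/2,W/2],s,0); H=T.T@(X-cen); a=np.arctan2(H[0,1]-H[1,0],H[0,0]+H[1,1])
            Rm=np.array([[np.cos(a),np.sin(a)],[-np.sin(a),np.cos(a)]]); e=np.linalg.norm(T@Rm-(X-cen))/2
            if best is None or e<best[2]: best=(cen.round(4),np.degrees(a).round(2),e.round(4))
    return best
E
python3 - <<'E'
from h import *
s=bot.read_state(); w=cam("wrist"); R=cv2.Rodrigues(s["tcp_rot"])[0]; C=R.T@(-w[2].T@w[3]-s["tool_pos"]); M=w[2]@R
R2=cv2.Rodrigues(np.array([0.137,-3.138,-.002]))[0]; Rc=M@R2.T; c=(w[0],w[1],Rc,-Rc@(np.array([.5864,.0129,.3207])+R2@C))
im=cv2.imread("pics/w_riser.png"); g=cv2.cvtColor(im,cv2.COLOR_BGR2HSV)
print(rectfit(c,[(258,90),(384,87),(379,233),(268,234)],.06,.21,.17))
X=ray(c,[(258,90),(384,87),(379,233),(268,234)],.06); print(X.round(3))
im=bot.read_camera("wrist"); save("w_stack",im)
for t,z in(("upper_centre",.125),("tin_a_centre",.12)):
  for m in bot.mark_of(t,"wrist")[:3]: print(t,m["score"],np.round([m["at"][1]*640,m["at"][0]*400],1),ray(w,[m["at"][1]*640,m["at"][0]*400],z)[0].round(4))
E
```

```text
(array([0.5863, 0.0153]), np.float64(-173.97), np.float64(0.0015))
[[ 0.492 -0.078  0.06 ]
 [ 0.473  0.087  0.06 ]
 [ 0.682  0.111  0.06 ]
 [ 0.698 -0.059  0.06 ]]
upper_centre 0.97 [298.7 160.4] [ 0.4688 -0.3222  0.125 ]
tin_a_centre 0.88 [281.2 189.5] [ 0.5197 -0.3478  0.12  ]
tin_a_centre 0.6 [186.3 128.2] [ 0.4346 -0.4975  0.12  ]
```

View pics/w_stack.png

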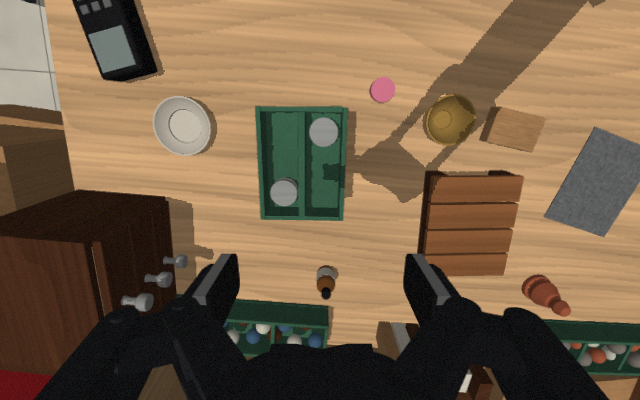

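The stack's top rim corners are at about (257,107), (347,107), (343,220) and (261,220), with silver tins at (324,132) and (284,193). The pink look-alike is at (383,90), outside the trays. The stacked tray holding the silver tins fits the description, so an enlarged crop will confirm the corners.

Run:
```python
from h import *
w=cam("wrist"); im=cv2.imread("pics/w_stack.png")
cv2.imwrite("pics/w_stack_c.png",cv2.resize(im[95:230,245:400],None,fx=4.4,fy=4.4,interpolation=2))
print(rectfit(w,[(257,107),(347,107),(343.5,219.5),(261,219.5)],.15,.17,.13))
print(ray(w,[(257,107),(347,107),(343.5,219.5),(261,219.5)],.15).round(3))
g=cv2.cvtColor(im,cv2.COLOR_BGR2HSV); k=cv2.inRange(g,(60,80,40),(95,255,255))[95:230,245:360]; F=np.zeros((400,640),np.uint8);F[95:230,245:360]=k
print(fitrect(w,F,.15))
```

```text
(array([ 0.4728, -0.3143]), np.float64(4.43), np.float64(0.0021))
[[ 0.394 -0.383  0.15 ]
 [ 0.383 -0.258  0.15 ]
 [ 0.551 -0.244  0.15 ]
 [ 0.562 -0.373  0.15 ]]
(array([ 472.4, -315.6]), array([ 472.3, -315.5]), array([168., 128.]), np.float32(4.3))
```

View pics/w_stack_c.png

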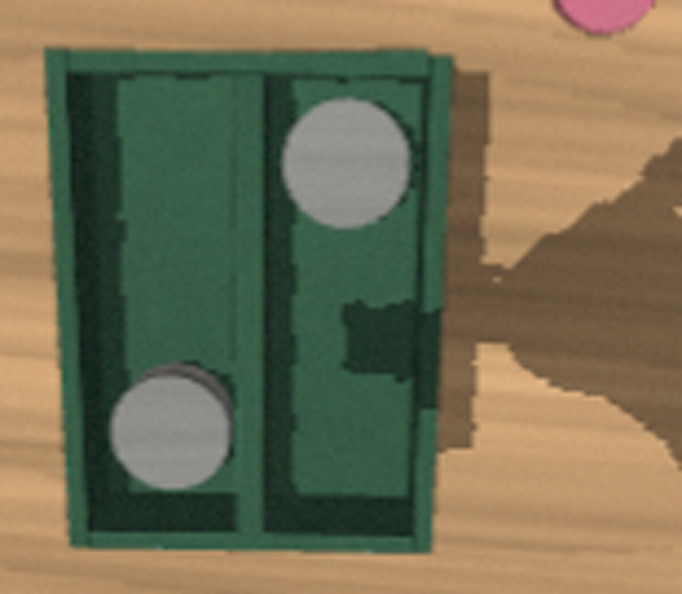

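Stack pose: (0.4725, -0.315), yaw 4.3°. I'll descend onto the upper divider with the fingers half closed so they fit the compartments.

Request:
servo_tool([
  [0.038, -0.173, -0.9, 0, 0, -0.003, 0.5],
  [0.038, -0.173, -0.9, 0, 0, -0.003, 0.5],
  [0.038, -0.173, -0.9, 0, 0, -0.003, 0.5],
  [0.038, -0.173, -0.9, 0, 0, -0.003, 0.5],
], newtons=60)

```text
time: 4.95
tool_pos: [0.4696, -0.3117, 0.2836]
tcp_rot: [0.122, -3.129, -0.013]
wrist_force: [-0.7, 1.4, -0.6]
width: 0.501
grip_force: 0.0
```

Request:
servo_tool([
  [0, 0, -0.3, 0, 0, 0, 0.5],
  [0, 0, -0.6, 0, 0, 0, 0.5],
  [0, 0, -0.6, 0, 0, 0, 0.5],
  [0, 0, -0.6, 0, 0, 0, 0.5],
])

```text
time: 5.35
tool_pos: [0.4732, -0.3144, 0.2029]
tcp_rot: [-0.122, 3.139, 0.0]
wrist_force: [-0.5, -0.9, 0.9]
width: 0.503
grip_force: 0.0
```

Run:
```python
from h import *
w=cam("wrist"); im=bot.read_camera("wrist"); save("w_close",im); s=bot.read_state(); print(s["tool_pos"],s["tcp_rot"],s["width"])
for m in bot.mark_of("upper_centre","wrist")[:2]: print(m["score"],ray(w,[m["at"][1]*640,m["at"][0]*400],.125)[0].round(4))
```

```text
[ 0.4742557  -0.31538685  0.20460133] [-0.12123777  3.13607203 -0.00366968] 0.5013324272715821
0.7 [ 0.4716 -0.3133  0.125 ]
```

View pics/w_close.png

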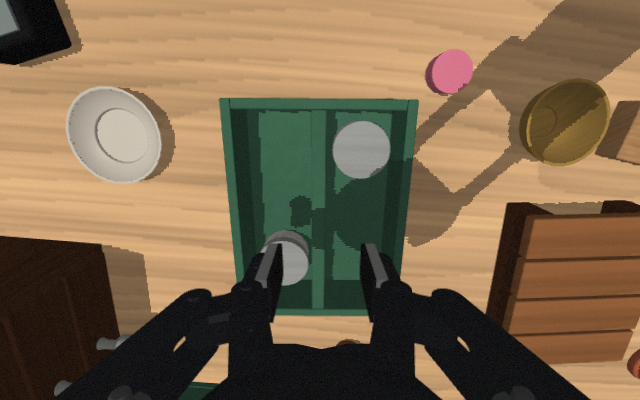

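The fingers (px 272 and 372) straddle the divider at px 318, so the alignment is good. Going down to grip.

Request:
servo_tool([
  [0, 0, -0.25, 0, 0, 0, 0.5],
  [0, 0, -0.45, 0, 0, 0, 0.5],
  [0, 0, -0.575, 0, 0, 0, 0.5],
  [0, 0, -0.575, 0, 0, 0, 0.5],
  [0, 0, -0.575, 0, 0, 0, 1],
  [0, 0, -0.575, 0, 0, 0, 1],
  [0, 0, -0.575, 0, 0, 0, 1],
  [0, 0, -0.575, 0, 0, 0, 1],
  [0, 0, -0.575, 0, 0, 0, 1],
  [0, 0, -0.575, 0, 0, 0, 1],
  [0, 0, -0.575, 0, 0, 0, 1],
], newtons=60)

```text
time: 6.55
tool_pos: [0.4746, -0.3166, 0.1183]
tcp_rot: [-0.12, 3.135, -0.006]
wrist_force: [0.0, -1.6, 7.1]
width: 0.109
grip_force: 59.6
```

Request:
servo_tool([
  [0, 0, 0.05, 0, 0, 0, 1],
  [0, 0, 0.12, 0, 0, 0, 1],
  [0, 0, 0.2, 0, 0, 0, 1],
  [0, 0, 0.2, 0, 0, 0, 1],
  [0, 0, 0.2, 0, 0, 0, 1],
])

```text
time: 7.05
tool_pos: [0.4727, -0.3151, 0.1456]
tcp_rot: [-0.12, 3.138, -0.001]
wrist_force: [-0.6, -0.7, -4.3]
width: 0.111
grip_force: 58.4
```

Grip is firm (58 N) and the load is about 4.3 N. Carrying it to the mat.

Request:
servo_tool([
  [0, 0, 0.2, 0, 0, 0, 1],
  [0, 0, 0.45, 0, 0, 0, 1],
  [0, 0, 0.65, 0, 0, 0, 1],
  [0, 0, 0.77, 0, 0, 0, 1],
  [0, 0.08, 0.77, 0, 0, 0, 1],
  [0, 0.22, 0.77, 0, 0, 0, 1],
  [0, 0.42, 0.77, 0, 0, 0, 1],
  [0, 0.62, 0.77, 0, 0, 0, 1],
  [0, 0.82, 0.77, 0, 0, 0, 1],
  [0, 1, 0.77, 0, 0, 0, 1],
])

```text
time: 8.05
tool_pos: [0.4708, -0.1622, 0.2578]
tcp_rot: [0.12, -3.136, -0.004]
wrist_force: [0.8, 0.1, -3.7]
width: 0.103
grip_force: 59.0
```

Request:
servo_tool([
  [0, 0.2, 0, 0, 0, -0.02, 1],
  [0, 0.4, 0, 0, 0, -0.04, 1],
  [0, 0.6, 0, 0, 0, -0.06, 1],
  [0, 0.8, 0, 0, 0, -0.08, 1],
  [0, 1, 0, 0, 0, -0.0944, 1],
])

```text
time: 8.55
tool_pos: [0.4705, -0.0129, 0.258]
tcp_rot: [-0.348, -3.118, -0.001]
wrist_force: [-0.2, 0.6, -3.5]
width: 0.107
grip_force: 59.0
```

Request:
servo_tool([
  [0, 0.2, 0, 0, 0, 0, 1],
  [0, 0.4, 0, 0, 0, 0, 1],
  [0, 0.6, 0, 0, 0, 0, 1],
  [0, 0.8, 0, 0, 0, 0, 1],
  [0, 1, 0, 0, 0, 0, 1],
])

```text
time: 9.05
tool_pos: [0.4703, 0.1366, 0.2579]
tcp_rot: [-0.344, -3.119, 0.002]
wrist_force: [0.7, 0.1, -3.4]
width: 0.108
grip_force: 59.0
```

Request:
servo_tool([
  [0.02, 0.2, 0, 0, 0, 0, 1],
  [0.04, 0.4, 0, 0, 0, 0, 1],
  [0.06, 0.6, 0, 0, 0, 0, 1],
  [0.08, 0.8, 0, 0, 0, 0, 1],
  [0.09, 0.95, 0, 0, 0, 0, 1],
  [0.09, 1, 0, 0, 0, 0, 1],
])

```text
time: 9.65
tool_pos: [0.484, 0.287, 0.2578]
tcp_rot: [-0.341, -3.119, 0.002]
wrist_force: [-0.8, 0.1, -4.7]
width: 0.106
grip_force: 59.1
```

Request:
servo_tool([
  [0, 0.11, -0.2, 0, 0, 0, 1],
  [0, 0.11, -0.45, 0, 0, 0, 1],
  [0, 0.11, -0.65, 0, 0, 0, 1],
  [0, 0.11, -0.8, 0, 0, 0, 1],
  [0, 0.11, -0.9, 0, 0, 0, 1],
  [0, 0.11, -0.95, 0, 0, 0, 1],
  [0, 0.11, -1, 0, 0, 0, 1],
  [0, 0.11, -1, 0, 0, 0, 1],
])

```text
time: 10.45
tool_pos: [0.4859, 0.3014, 0.1102]
tcp_rot: [-0.345, -3.122, 0.0]
wrist_force: [-0.5, 0.2, -4.0]
width: 0.107
grip_force: 59.1
```

Request:
servo_tool([
  [0, 0, -0.15, 0, 0, 0, 1],
  [0, 0, -0.3, 0, 0, 0, 1],
  [0, 0, -0.42, 0, 0, 0, 1],
  [0, 0, -0.5, 0, 0, 0, 1],
  [0, 0, -0.53, 0, 0, 0, 1],
  [0, 0, -0.55, 0, 0, 0, 1],
  [0, 0, -0.565, 0, 0, 0, 1],
  [0, 0, -0.57, 0, 0, 0, 1],
  [0, 0, -0.57, 0, 0, 0, 1],
])

```text
time: 11.35
tool_pos: [0.4864, 0.3019, 0.0257]
tcp_rot: [0.345, 3.122, 0.001]
wrist_force: [-0.0, -0.5, -3.2]
width: 0.106
grip_force: 59.1
```

Request:
servo_tool([
  [0, 0, -0.008, 0, 0, 0, 1],
  [0, 0, -0.016, 0, 0, 0, 1],
  [0, 0, -0.024, 0, 0, 0, 1],
  [0, 0, -0.024, 0, 0, 0, 1],
])

```text
time: 11.75
tool_pos: [0.4861, 0.3017, 0.0215]
tcp_rot: [0.345, 3.122, 0.0]
wrist_force: [0.6, 0.6, -2.1]
width: 0.105
grip_force: 59.2
```

Request:
servo_tool([
  [0, 0, -0.006, 0, 0, 0, 1],
  [0, 0, -0.012, 0, 0, 0, 1],
  [0, 0, -0.012, 0, 0, 0, 1],
])

```text
time: 12.05
tool_pos: [0.4862, 0.3018, 0.0213]
tcp_rot: [0.345, 3.122, -0.0]
wrist_force: [-3.6, -1.4, 8.5]
width: 0.106
grip_force: 60.9
```

Contact: the tray is on the mat, 18 mm from underside to TCP. Releasing and rising.

Request:
servo_tool([
  [0, 0, 0.008, 0, 0, 0, 1],
  [0, 0, 0.01, 0, 0, 0, 0.5],
  [0, 0, 0.01, 0, 0, 0, 0.5],
  [0, 0, 0.01, 0, 0, 0, 0.5],
  [0, 0, 0.01, 0, 0, 0, 0.5],
  [0, 0, 0.1, 0, 0, 0, 0.5],
  [0, 0, 0.3, 0, 0, 0, 0.5],
  [0, 0, 0.6, 0, 0, 0, 0.5],
  [0, 0, 0.9, 0, 0, 0, 0.5],
  [0, -0.2, 1, 0, 0, 0, 0.5],
  [0, -0.5, 1, 0, 0, 0, 0.5],
  [0, -0.8, 1, 0, 0, 0, 0.5],
  [0, -1, 1, 0, 0, 0, 0.5],
])

```text
time: 13.35
tool_pos: [0.4859, 0.1495, 0.1711]
tcp_rot: [0.345, 3.121, -0.0]
wrist_force: [0.5, 0.2, 0.1]
width: 0.498
grip_force: 0.0
```

Request:
servo_tool([
  [0, -0.3, 0.3, 0, 0, 0.04, 0.5],
  [0, -0.6, 0.6, 0, 0, 0.08, 0.5],
  [0, -0.9, 0.9, 0, 0, 0.0944, 0.5],
  [0, -1, 1, 0, 0, 0.0944, 0.5],
])

```text
time: 13.75
tool_pos: [0.4854, 0.0088, 0.3136]
tcp_rot: [-0.122, 3.138, -0.0]
wrist_force: [0.1, -0.9, 0.3]
width: 0.501
grip_force: 0.0
```

Request:
servo_tool([
  [0, -0.3, 0, 0, 0, 0, 0.5],
  [0, -0.6, 0, 0, 0, 0, 0.5],
  [0, -0.9, 0, 0, 0, 0, 0.5],
  [0, -1, 0, 0, 0, 0, 0.5],
])

```text
time: 14.15
tool_pos: [0.4855, -0.1434, 0.3123]
tcp_rot: [-0.115, 3.138, -0.003]
wrist_force: [0.2, 1.3, 1.0]
width: 0.494
grip_force: 0.0
```

Request:
servo_tool([
  [-0.09, -0.3, -0.1, 0, 0, 0, 0.5],
  [-0.09, -0.6, -0.2, 0, 0, 0, 0.5],
  [-0.09, -0.9, -0.2, 0, 0, 0, 0.5],
  [-0.09, -1, -0.2, 0, 0, 0, 0.5],
  [-0.09, -1, -0.2, 0, 0, 0, 0.5],
  [-0.09, -1, -0.2, 0, 0, 0, 0.5],
  [-0.09, -1, -0.2, 0, 0, 0, 0.5],
])

```text
time: 14.85
tool_pos: [0.4728, -0.2883, 0.2815]
tcp_rot: [-0.122, 3.139, 0.001]
wrist_force: [-0.2, 0.5, -0.9]
width: 0.5
grip_force: 0.0
```

Run:
```python
from h import *
w=cam("wrist"); im=bot.read_camera("wrist"); save("w_mid",im); s=bot.read_state(); print(s["time"],s["tool_pos"],s["tcp_rot"],s["width"])
for t,z in(("middle_centre",.075),("soap_a_centre",.067)):
  for m in bot.mark_of(t,"wrist")[:3]: print(t,m["score"],np.round([m["at"][1]*640,m["at"][0]*400]),ray(w,[m["at"][1]*640,m["at"][0]*400],z)[0].round(4))
k=cv2.inRange(cv2.cvtColor(im,cv2.COLOR_RGB2HSV),(60,80,40),(95,255,255)); 
u,v=proj(w,[[.4725,-.315,.1]])[0].astype(int); print(u,v)
F=np.zeros_like(k); sl=np.s_[max(0,v-110):v+70,u-90:u+90]; F[sl]=k[sl]
print(fitrect(w,F,.1))
a=im[sl]; save("w_mid_c",cv2.resize(a,None,fx=3.3,fy=3.3,interpolation=2))
```

```text
14.9 [ 0.47281689 -0.2883323   0.281505  ] [-1.22703506e-01  3.13863762e+00  2.97548323e-04] 0.49763563127028754
middle_centre 0.63 [295. 171.] [ 0.4704 -0.3201  0.075 ]
soap_a_centre 0.66 [324. 210.] [ 0.5224 -0.2806  0.067 ]
soap_a_centre 0.6 [328. 312.] [ 0.6849 -0.2605  0.067 ]
297 177
(array([ 472.8, -318. ]), array([ 473.1, -318.3]), array([169., 128.]), np.float32(6.2))
```

View pics/w_mid.png

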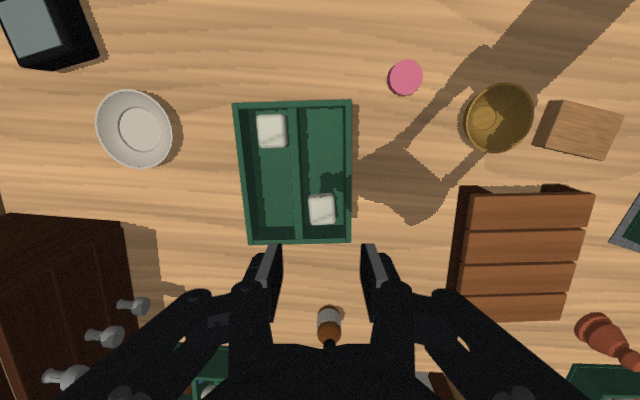

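The middle tray shows rim corners at about (234,103) to (352,243), with soaps at (271,130) and (321,210). Pose: (0.473, -0.318), yaw 6.2°. Gripping it next.

Request:
servo_tool([
  [0, -0.198, -0.25, 0, 0, 0.0094, 0.5],
  [0, -0.198, -0.5, 0, 0, 0.0094, 0.5],
  [0, -0.198, -0.7, 0, 0, 0.0094, 0.5],
  [0, -0.198, -0.8, 0, 0, 0.0094, 0.5],
  [0, -0.198, -0.8, 0, 0, 0.0094, 0.5],
])

```text
time: 15.5
tool_pos: [0.4711, -0.3178, 0.1585]
tcp_rot: [0.167, -3.133, -0.005]
wrist_force: [-0.3, 1.3, 0.2]
width: 0.499
grip_force: 0.0
```

Request:
servo_tool([
  [0, 0, -0.25, 0, 0, 0, 0.5],
  [0, 0, -0.45, 0, 0, 0, 0.5],
  [0, 0, -0.6, 0, 0, 0, 0.5],
  [0, 0, -0.6, 0, 0, 0, 0.5],
  [0, 0, -0.6, 0, 0, 0, 1],
  [0, 0, -0.6, 0, 0, 0, 1],
  [0, 0, -0.6, 0, 0, 0, 1],
  [0, 0, -0.6, 0, 0, 0, 1],
  [0, 0, -0.6, 0, 0, 0, 1],
  [0, 0, -0.6, 0, 0, 0, 1],
  [0, 0, -0.6, 0, 0, 0, 1],
], newtons=60)

```text
time: 16.6
tool_pos: [0.4745, -0.3207, 0.074]
tcp_rot: [-0.166, 3.133, -0.004]
wrist_force: [0.2, 1.0, 6.1]
width: 0.104
grip_force: 60.4
```

Request:
servo_tool([
  [0, 0, 0.05, 0, 0, 0, 1],
  [0, 0, 0.12, 0, 0, 0, 1],
  [0, 0, 0.2, 0, 0, 0, 1],
  [0, 0, 0.2, 0, 0, 0, 1],
  [0, 0, 0.2, 0, 0, 0, 1],
])

```text
time: 17.1
tool_pos: [0.4728, -0.3198, 0.1017]
tcp_rot: [-0.166, 3.136, -0.001]
wrist_force: [-0.4, -0.3, -3.3]
width: 0.109
grip_force: 58.9
```

Request:
servo_tool([
  [0, 0, 0.15, 0, 0, 0, 1],
  [0, 0, 0.35, 0, 0, 0, 1],
  [0, 0, 0.52, 0, 0, 0, 1],
  [0, 0.05, 0.6, 0, 0, 0, 1],
  [0.05, 0.2, 0.6, 0, 0, 0, 1],
  [0.1, 0.4, 0.6, 0, 0, 0, 1],
  [0.15, 0.6, 0.6, 0, 0, 0, 1],
  [0.2, 0.8, 0.6, 0, 0, 0, 1],
  [0.25, 1, 0.6, 0, 0, 0, 1],
])

```text
time: 18.0
tool_pos: [0.5091, -0.1675, 0.1896]
tcp_rot: [0.166, -3.135, -0.002]
wrist_force: [-0.1, -0.5, -4.0]
width: 0.104
grip_force: 59.1
```

Request:
servo_tool([
  [0.05, 0.2, 0, 0, 0, 0, 1],
  [0.1, 0.4, 0, 0, 0, 0, 1],
  [0.15, 0.6, 0, 0, 0, 0, 1],
  [0.2, 0.8, 0, 0, 0, 0, 1],
  [0.25, 1, 0, 0, 0, 0, 1],
])

```text
time: 18.5
tool_pos: [0.5464, -0.0177, 0.1896]
tcp_rot: [0.166, -3.135, -0.001]
wrist_force: [0.4, -0.4, -2.4]
width: 0.101
grip_force: 59.1
```

Request:
servo_tool([
  [0.1, 0.15, 0, 0, 0, 0, 1],
  [0.2, 0.22, 0, 0, 0, 0, 1],
  [0.257, 0.227, 0, 0, 0, 0, 1],
  [0.257, 0.227, -0.15, 0, 0, 0, 1],
  [0.257, 0.227, -0.35, 0, 0, 0, 1],
  [0.257, 0.227, -0.5, 0, 0, 0, 1],
  [0.257, 0.227, -0.55, 0, 0, 0, 1],
  [0.257, 0.227, -0.55, 0, 0, 0, 1],
  [0.257, 0.227, -0.55, 0, 0, 0, 1],
])

```text
time: 19.4
tool_pos: [0.5866, 0.0142, 0.1094]
tcp_rot: [-0.166, 3.136, -0.0]
wrist_force: [0.9, 0.7, -3.0]
width: 0.101
grip_force: 59.0
```

Run:
```python
from h import *
w=cam("wrist"); im=bot.read_camera("wrist"); save("w_over",im); s=bot.read_state(); print(s["time"],s["tool_pos"],s["tcp_rot"],s["width"],s["wrist_force"])
```

```text
19.45 [0.58720477 0.01425765 0.11007862] [-1.65743629e-01  3.13471860e+00 -3.76360320e-04] 0.10724715669416525 [-0.58935029  0.42867323 -2.7746965 ]
```

View pics/w_over.png

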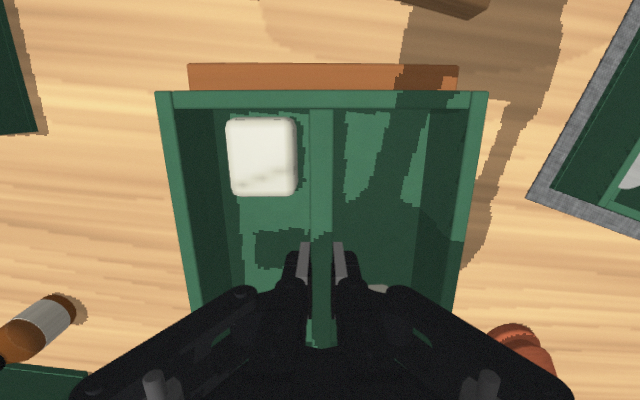

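The near riser edge spans px 187–458 (middle 322) and the tray 155–488 (middle 321), so it is centred and in line. Lowering.

Request:
servo_tool([
  [0, 0, -0.06, 0, 0, 0, 1],
  [0, 0, -0.11, 0, 0, 0, 1],
  [0, 0, -0.135, 0, 0, 0, 1],
  [0, 0, -0.145, 0, 0, 0, 1],
  [0, 0, -0.155, 0, 0, 0, 1],
  [0, 0, -0.165, 0, 0, 0, 1],
  [0, 0, -0.165, 0, 0, 0, 1],
])

```text
time: 20.15
tool_pos: [0.5863, 0.0146, 0.0842]
tcp_rot: [-0.166, 3.137, -0.0]
wrist_force: [0.2, -0.3, -2.2]
width: 0.106
grip_force: 59.2
```

Request:
servo_tool([
  [0, 0, -0.008, 0, 0, 0, 1],
  [0, 0, -0.014, 0, 0, 0, 1],
  [0, 0, -0.014, 0, 0, 0, 1],
])

```text
time: 20.45
tool_pos: [0.5865, 0.0145, 0.084]
tcp_rot: [-0.166, 3.136, -0.0]
wrist_force: [-5.6, 0.5, 9.5]
width: 0.105
grip_force: 61.0
```

Request:
servo_tool([
  [0, 0, 0.01, 0, 0, 0, 1],
  [0, 0, 0.012, 0, 0, 0, 0.5],
  [0, 0, 0.012, 0, 0, 0, 0.5],
  [0, 0, 0.012, 0, 0, 0, 0.5],
  [0, 0, 0.012, 0, 0, 0, 0.5],
  [0, 0, 0.1, 0, 0, 0, 0.5],
  [0, 0, 0.3, 0, 0, 0, 0.5],
  [0, 0, 0.6, 0, 0, 0, 0.5],
  [0, 0, 0.9, 0, 0, 0, 0.5],
  [0, 0, 1, 0, 0, 0, 0.5],
])

```text
time: 21.45
tool_pos: [0.5893, 0.0145, 0.2391]
tcp_rot: [-0.166, 3.127, -0.001]
wrist_force: [0.2, -0.3, 0.4]
width: 0.498
grip_force: 0.0
```

Request:
servo_tool([
  [0, -0.05, 0.3, 0, 0, 0, 0.5],
  [0, -0.05, 0.6, 0, 0, 0, 0.5],
  [0, -0.05, 0.6, 0, 0, 0, 0.5],
  [0, -0.05, 0.6, 0, 0, 0, 0.5],
])

```text
time: 21.85
tool_pos: [0.5868, 0.007, 0.324]
tcp_rot: [-0.166, 3.133, -0.0]
wrist_force: [-0.4, 0.1, -0.2]
width: 0.501
grip_force: 0.0
```

```bash
cat >> h.py <<'E'
def green(w,im,X,hw,up,dn,ztop):
    k=cv2.inRange(cv2.cvtColor(im,cv2.COLOR_RGB2HSV),(60,80,40),(95,255,255))
    u,v=proj(w,[X])[0].astype(int); F=np.zeros_like(k); sl=np.s_[max(0,v-up):v+dn,max(0,u-hw):u+hw]; F[sl]=k[sl]; return (u,v),fitrect(w,F,ztop)
E
python3 - <<'E'
from h import *
w=cam("wrist"); im=bot.read_camera("wrist"); save("w_rel",im); s=bot.read_state(); print(s["time"],s["tool_pos"],s["tcp_rot"])
print(green(w,im,[.586,.0145,.11],110,120,80,.11))
print(green(w,im,[.486,.302,.053],100,140,90,.053))
print(green(w,im,[.473,-.318,.05],100,140,90,.05))
E
```

```text
21.9 [0.58580259 0.00703254 0.32177701] [-1.66327141e-01  3.13697944e+00 -1.44806590e-05]
((np.int64(326), np.int64(172)), (array([585.6,  14.7]), array([585.7,  14.8]), array([168., 128.]), np.float32(6.1)))
((np.int64(536), np.int64(116)), (array([482.7, 290.8]), array([482.2, 290.4]), array([153., 169.]), np.float32(-12.6)))
((np.int64(89), np.int64(55)), (array([ 481.1, -301.9]), array([ 479.8, -301.2]), array([156., 154.]), np.float32(6.8)))
```

View pics/w_rel.png

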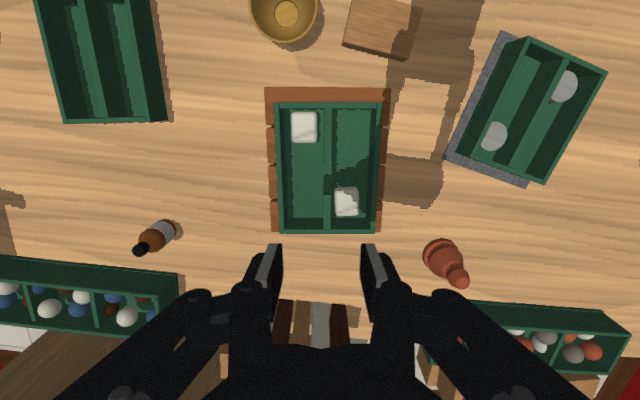

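The middle tray stands on the riser at (0.5856, 0.0147), yaw 6.1°, against the riser's (0.586, 0.015), 6.0°. Both soaps are in it, and the upper tray and tins rest on the mat (px 530,110). Next I'll measure the lower tray; the picture allowance is used up, so from here I use numbers only.

Request:
servo_tool([
  [-0.13, -0.33, -0.1, 0, 0, 0, 0.5],
  [-0.26, -0.66, -0.2, 0, 0, 0, 0.5],
  [-0.37, -1, -0.23, 0, 0, 0, 0.5],
  [-0.37, -1, -0.23, 0, 0, 0, 0.5],
])

```text
time: 22.3
tool_pos: [0.527, -0.1458, 0.2834]
tcp_rot: [0.161, -3.131, -0.001]
wrist_force: [0.0, -0.1, -0.1]
width: 0.502
grip_force: 0.0
```

Request:
servo_tool([
  [-0.13, -0.33, -0.1, 0, 0, 0, 0.5],
  [-0.26, -0.66, -0.2, 0, 0, 0, 0.5],
  [-0.38, -1, -0.23, 0, 0, 0, 0.5],
  [-0.38, -1, -0.23, 0, 0, 0, 0.5],
  [-0.38, -1, -0.23, 0, 0, 0, 0.5],
  [-0.38, -1, -0.23, 0, 0, 0, 0.5],
])

```text
time: 22.9
tool_pos: [0.4735, -0.292, 0.2517]
tcp_rot: [0.165, -3.136, -0.003]
wrist_force: [0.8, 0.8, -0.8]
width: 0.495
grip_force: 0.0
```

Run:
```python
from h import *
w=cam("wrist"); im=bot.read_camera("wrist"); save("w_low",im); s=bot.read_state(); print(s["time"],s["tool_pos"],s["tcp_rot"])
print(green(w,im,[.473,-.318,.05],110,140,80,.05))
for m in bot.mark_of("lower_centre","wrist")[:2]: print(m["score"],ray(w,[m["at"][1]*640,m["at"][0]*400],.025)[0].round(4))
```

```text
22.95 [ 0.47388065 -0.29170287  0.25219398] [ 1.67336861e-01 -3.13677621e+00 -2.25516547e-03]
((np.int64(299), np.int64(173)), (array([ 474.7, -315. ]), array([ 474.9, -314.8]), array([168., 128.]), np.float32(7.0)))
0.87 [ 0.4729 -0.3176  0.025 ]
```

Lower tray: (0.4748, -0.315), yaw 7.0°. Fetching the upper tray.

Request:
servo_tool([
  [0.02, 0.33, 0, 0, 0, -0.035, 0.5],
  [0.04, 0.66, 0, 0, 0, -0.07, 0.5],
  [0.082, 1, 0, 0, 0, -0.1037, 0.5],
  [0.082, 1, 0, 0, 0, -0.1037, 0.5],
])

```text
time: 23.4
tool_pos: [0.4864, -0.1364, 0.2531]
tcp_rot: [0.336, 3.123, 0.004]
wrist_force: [0.0, -1.2, 0.6]
width: 0.499
grip_force: 0.0
```

Request:
servo_tool([
  [0, 0.33, 0, 0, 0, 0, 0.5],
  [0, 0.66, 0, 0, 0, 0, 0.5],
  [0, 1, 0, 0, 0, 0, 0.5],
])

```text
time: 23.7
tool_pos: [0.4858, 0.0082, 0.2532]
tcp_rot: [0.342, 3.122, 0.0]
wrist_force: [0.3, 0.3, -0.3]
width: 0.501
grip_force: 0.0
```

Request:
servo_tool([
  [0, 0.33, 0, 0, 0, 0, 0.5],
  [0, 0.66, 0, 0, 0, 0, 0.5],
  [0, 1, 0, 0, 0, 0, 0.5],
])

```text
time: 24.0
tool_pos: [0.4855, 0.1578, 0.2533]
tcp_rot: [0.34, 3.122, 0.001]
wrist_force: [0.2, -0.5, 0.4]
width: 0.498
grip_force: 0.0
```

Request:
servo_tool([
  [0, 0.3, 0, 0, 0, 0, 0.5],
  [0, 0.6, 0, 0, 0, 0, 0.5],
  [0, 0.8, 0, 0, 0, 0, 0.5],
  [0, 0.8, 0, 0, 0, 0, 0.5],
  [0, 0.8, 0, 0, 0, 0, 0.5],
  [0, 0.8, 0, 0, 0, 0, 0.5],
])

```text
time: 24.6
tool_pos: [0.4856, 0.2745, 0.2527]
tcp_rot: [0.344, 3.123, -0.001]
wrist_force: [0.2, -0.5, -0.1]
width: 0.501
grip_force: 0.0
```

Run:
```python
from h import *
w=cam("wrist"); im=bot.read_camera("wrist"); save("w_up",im); s=bot.read_state(); print(s["time"],s["tool_pos"],s["tcp_rot"])
print(green(w,im,[.486,.302,.053],110,140,80,.053))
```

```text
24.65 [0.485784   0.27418815 0.25274936] [ 3.44977460e-01  3.12248626e+00 -6.50107290e-04]
((np.int64(343), np.int64(171)), (array([484.2, 302.3]), array([484.1, 302.4]), array([129., 168.]), np.float32(-12.7)))
```

Request:
servo_tool([
  [-0.01, 0.187, -0.25, 0, 0, 0, 0.5],
  [-0.01, 0.187, -0.5, 0, 0, 0, 0.5],
  [-0.01, 0.187, -0.75, 0, 0, 0, 0.5],
  [-0.01, 0.187, -0.9, 0, 0, 0, 0.5],
  [-0.01, 0.187, -0.9, 0, 0, 0, 0.5],
])

```text
time: 25.15
tool_pos: [0.4815, 0.3001, 0.1135]
tcp_rot: [-0.346, -3.116, 0.008]
wrist_force: [-0.4, -0.6, 0.1]
width: 0.501
grip_force: 0.0
```

Request:
servo_tool([
  [0, 0, -0.25, 0, 0, 0, 0.5],
  [0, 0, -0.45, 0, 0, 0, 0.5],
  [0, 0, -0.62, 0, 0, 0, 0.5],
  [0, 0, -0.62, 0, 0, 0, 0.5],
  [0, 0, -0.62, 0, 0, 0, 1],
  [0, 0, -0.62, 0, 0, 0, 1],
  [0, 0, -0.62, 0, 0, 0, 1],
  [0, 0, -0.62, 0, 0, 0, 1],
  [0, 0, -0.62, 0, 0, 0, 1],
  [0, 0, -0.62, 0, 0, 0, 1],
  [0, 0, -0.62, 0, 0, 0, 1],
], newtons=60)

```text
time: 26.25
tool_pos: [0.4865, 0.3039, 0.0276]
tcp_rot: [0.344, 3.119, 0.004]
wrist_force: [-0.6, -1.9, 6.8]
width: 0.105
grip_force: 61.6
```

Request:
servo_tool([
  [0, 0, 0.05, 0, 0, 0, 1],
  [0, 0, 0.12, 0, 0, 0, 1],
  [0, 0, 0.2, 0, 0, 0, 1],
  [0, 0, 0.2, 0, 0, 0, 1],
  [0, 0, 0.2, 0, 0, 0, 1],
])

```text
time: 26.75
tool_pos: [0.4847, 0.3034, 0.0554]
tcp_rot: [0.344, 3.122, 0.001]
wrist_force: [0.1, 0.2, -3.9]
width: 0.102
grip_force: 59.9
```

Held again. Carrying it back to the lower tray.

Request:
servo_tool([
  [0, 0, 0.15, 0, 0, 0, 1],
  [0, 0, 0.35, 0, 0, 0, 1],
  [0, 0, 0.55, 0, 0, 0, 1],
  [0, 0, 0.75, 0, 0, 0, 1],
  [0, 0, 0.92, 0, 0, 0, 1],
  [0, -0.08, 1, 0, 0, 0, 1],
  [0, -0.22, 1, 0, 0, 0, 1],
  [0, -0.42, 1, 0, 0, 0, 1],
  [0, -0.62, 1, 0, 0, 0, 1],
  [0, -0.82, 1, 0, 0, 0, 1],
  [0, -1, 1, 0, 0, 0, 1],
])

```text
time: 27.85
tool_pos: [0.4829, 0.1507, 0.203]
tcp_rot: [-0.345, -3.12, 0.003]
wrist_force: [1.3, 0.3, -3.2]
width: 0.101
grip_force: 59.9
```

Request:
servo_tool([
  [0, -0.2, 0.04, 0, 0, 0.022, 1],
  [0, -0.4, 0.08, 0, 0, 0.044, 1],
  [0, -0.6, 0.1, 0, 0, 0.066, 1],
  [0, -0.8, 0.1, 0, 0, 0.088, 1],
  [0, -1, 0.1, 0, 0, 0.109, 1],
])

```text
time: 28.35
tool_pos: [0.4829, 0.0013, 0.2183]
tcp_rot: [0.197, -3.133, 0.0]
wrist_force: [0.2, -0.1, -3.5]
width: 0.103
grip_force: 59.9
```

Request:
servo_tool([
  [0, -0.2, 0, 0, 0, 0, 1],
  [0, -0.4, 0, 0, 0, 0, 1],
  [0, -0.6, 0, 0, 0, 0, 1],
  [0, -0.8, 0, 0, 0, 0, 1],
  [0, -1, 0, 0, 0, 0, 1],
])

```text
time: 28.85
tool_pos: [0.4826, -0.1484, 0.218]
tcp_rot: [0.192, -3.133, -0.001]
wrist_force: [0.1, -0.8, -4.5]
width: 0.101
grip_force: 59.9
```

Request:
servo_tool([
  [-0.05, -0.2, 0, 0, 0, 0, 1],
  [-0.05, -0.4, 0, 0, 0, 0, 1],
  [-0.05, -0.6, 0, 0, 0, 0, 1],
  [-0.05, -0.8, 0, 0, 0, 0, 1],
  [-0.05, -0.95, 0, 0, 0, 0, 1],
  [-0.05, -1, 0, 0, 0, 0, 1],
])

```text
time: 29.45
tool_pos: [0.4752, -0.299, 0.218]
tcp_rot: [0.189, -3.133, -0.001]
wrist_force: [0.6, -0.8, -3.6]
width: 0.101
grip_force: 59.9
```

Request:
servo_tool([
  [0, -0.12, -0.15, 0, 0, 0, 1],
  [0, -0.12, -0.35, 0, 0, 0, 1],
  [0, -0.12, -0.5, 0, 0, 0, 1],
  [0, -0.12, -0.6, 0, 0, 0, 1],
  [0, -0.12, -0.6, 0, 0, 0, 1],
  [0, -0.12, -0.6, 0, 0, 0, 1],
])

```text
time: 30.05
tool_pos: [0.4768, -0.3146, 0.1297]
tcp_rot: [0.193, -3.135, -0.001]
wrist_force: [-0.4, -0.7, -3.1]
width: 0.099
grip_force: 60.0
```

Run:
```python
from h import *
w=cam("wrist"); im=bot.read_camera("wrist"); save("w_ov2",im); s=bot.read_state(); print(s["time"],s["tool_pos"],s["tcp_rot"],s["wrist_force"])
z=s["tool_pos"][2]-.024+.05
k=cv2.inRange(cv2.cvtColor(im,cv2.COLOR_RGB2HSV),(60,80,40),(95,255,255)); k=max(cv2.findContours(k[:230],0,cv2.CHAIN_APPROX_NONE)[0],key=cv2.contourArea).reshape(-1,2)
# near rim edge of held tray: leftmost/rightmost columns of top rows
X=ray(w,k,z); T=s["tool_pos"]; a=np.radians(7); d=X[:,:2]-T[:2]; l=np.c_[d@[np.cos(a),np.sin(a)],d@[-np.sin(a),np.cos(a)]]
print("held rim extents x min",l[:,0].min(),"y",l[:,1].min(),l[:,1].max())
```

```text
30.1 [ 0.4775417  -0.31520367  0.13081952] [-1.92938721e-01  3.13428735e+00 -1.71531580e-03] [ 0.27231378  0.07803172 -4.34653199]
held rim extents x min -0.08628192515009644 y -0.06327739542598362 0.06445983122954095
```

The held rim sits about 2 mm towards −x of the TCP, as expected, so the tray is over the lower one. Lowering.

Request:
servo_tool([
  [0, 0, -0.1, 0, 0, 0, 1],
  [0, 0, -0.22, 0, 0, 0, 1],
  [0, 0, -0.3, 0, 0, 0, 1],
  [0, 0, -0.335, 0, 0, 0, 1],
  [0, 0, -0.345, 0, 0, 0, 1],
  [0, 0, -0.355, 0, 0, 0, 1],
  [0, 0, -0.36, 0, 0, 0, 1],
  [0, 0, -0.36, 0, 0, 0, 1],
])

```text
time: 30.9
tool_pos: [0.4772, -0.3152, 0.0763]
tcp_rot: [-0.192, 3.135, -0.001]
wrist_force: [-0.3, 0.4, -4.5]
width: 0.102
grip_force: 59.9
```

Request:
servo_tool([
  [0, 0, -0.008, 0, 0, 0, 1],
  [0, 0, -0.014, 0, 0, 0, 1],
  [0, 0, -0.014, 0, 0, 0, 1],
])

```text
time: 31.2
tool_pos: [0.4772, -0.3153, 0.0746]
tcp_rot: [-0.192, 3.135, -0.001]
wrist_force: [-1.6, 1.0, 3.1]
width: 0.11
grip_force: 60.8
```

Contact. Releasing, rising and checking.

Request:
servo_tool([
  [0, 0, -0.002, 0, 0, 0, 1],
  [0, 0, 0, 0, 0, 0, 0.5],
  [0, 0, 0.002, 0, 0, 0, 0.5],
  [0, 0, 0.002, 0, 0, 0, 0.5],
  [0, 0, 0.002, 0, 0, 0, 0.5],
  [0, 0, 0.1, 0, 0, 0, 0.5],
  [0, 0, 0.3, 0, 0, 0, 0.5],
  [0, 0, 0.6, 0, 0, 0, 0.5],
  [0, 0, 0.9, 0, 0, 0, 0.5],
  [0, 0, 1, 0, 0, 0, 0.5],
])

```text
time: 32.2
tool_pos: [0.4795, -0.3168, 0.231]
tcp_rot: [-0.192, 3.128, -0.011]
wrist_force: [0.3, 0.0, 0.4]
width: 0.498
grip_force: 0.0
```

Request:
servo_tool([
  [0, 0.17, 0.3, 0, 0, 0, 0.5],
  [0, 0.17, 0.6, 0, 0, 0, 0.5],
  [0, 0.17, 0.6, 0, 0, 0, 0.5],
  [0, 0.17, 0.6, 0, 0, 0, 0.5],
  [0, 0.17, 0.6, 0, 0, 0, 0.5],
])

```text
time: 32.7
tool_pos: [0.4761, -0.2891, 0.3124]
tcp_rot: [0.192, -3.134, -0.002]
wrist_force: [-0.6, -0.4, -0.9]
width: 0.498
grip_force: 0.0
```

Run:
```python
from h import *
w=cam("wrist"); im=bot.read_camera("wrist"); save("w_fin",im); s=bot.read_state(); print(s["time"],s["tool_pos"],s["tcp_rot"])
print(green(w,im,[.4748,-.315,.1],90,110,70,.1))
for t,z in(("tin_a_centre",.068),("soap_a_centre",.077)):
  bot.read_camera("top"); c=cam("top")
  for m in bot.mark_of(t,"top")[:3]: print(t,round(m["score"],2),ray(c,[m["at"][1]*640,m["at"][0]*400],z)[0].round(3))
for t in ("tin_a_centre",):
  for m in bot.mark_of(t,"wrist")[:3]: print(t,round(m["score"],2),ray(w,[m["at"][1]*640,m["at"][0]*400],.068)[0].round(3))
# side misfit: lower corners from scene
```

```text
32.75 [ 0.47592504 -0.28894541  0.31169264] [ 1.92063938e-01 -3.13308139e+00 -3.11064134e-03]
((np.int64(300), np.int64(170)), (array([ 476.1, -315.2]), array([ 475.7, -315.3]), array([168., 129.]), np.float32(7.0)))
tin_a_centre 0.53 [ 0.528 -0.341  0.068]
soap_a_centre 0.6 [0.632 0.032 0.077]
soap_a_centre 0.44 [0.722 0.222 0.077]
```

The upper tray is within about 1.5 mm of the lower one, with the same yaw. Handing in.

```bash
python3 -c "
from workcell import bot
print(bot.finish_job())"
```

```text
the job is handed in; nothing more can be done
None
```

The job is handed in at 33 s: by wrist-camera measurement the middle tray sits within 1 mm and 0.1° of the riser's centre and line, and the upper tray is back on the lower one, about 1 mm off at equal yaw; I did not individually recheck every tin, soap and bystander at the end.

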